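Snap the retaining clip into the focus-drive shaft

ROBOT

A 6-joint arm with a two-finger parallel gripper is mounted at the origin on the work surface. World frame = base frame: x ahead of the robot, y to its left, z up, the work surface at z = 0. Lengths are in mm, angles in rad, forces in N, time in s.
With the tool pointing down it reaches from about 375 to 900 mm from the base axis. Payload 3.1 kg.
Tool frame: the origin (TCP) lies between the finger pads; the fingertips stand 11 mm ahead of it and the grasp point (between the pads) lies 8 mm behind it; z points along the fingers, y is the line along which they close (so a half turn about z gives the same grasp; the last joint's range is limited). The gripper opens to 85 mm and grips with 20 to 120 N. Pads are 22 mm wide; open, the fingers measure 114 mm over their backs; the gripper's body (76 mm by 85 mm) begins 54 mm behind the grasp point. The pads swing forward as they close: fully open they stand 13 mm farther back than shut.
Start: joints at [-1.522, 0.527, 1.433, -0, 1.181, -0.178], TCP at [140.563, -608.965, 242.31] pointing down, gripper open.
Joint ranges: [-3.08, 3.08], [-0.75, 2.2], [0.22, 2.44], [-1.43, 4.57], [0, 2.65], [-2.85, 2.85]. Speed limits (rad/s): [2.79, 2.79, 3.14, 3.14, 3.14, 3.14].

INTERFACE

Orientations are given as [roll, pitch, yaw] about the fixed x, y, z axes, in that order (R = Rz(yaw) Ry(pitch) Rx(roll)).
In Python, from workcell import env gives the robot as it stands.
- The arm moves only by the shell command python3 -m handwheel 'ROWS'. ROWS is JSON, a list that holds one entry, the list of rows, each a list of 5 numbers: the closure, from -1 (fully open) to 1 (shut), then the shift along the world's x, y, z in cm, then the turn about the world's z in rad. A call has 1 to 12 rows; each row is the pose to reach, as a shift and turn from the pose commanded when the call began; what a row does not reach only later rows make up. A row lasts 1/10 s, in which the tool goes at most 50 mm and 8.59 degrees, less where a joint would pass 70% of its speed; a pose out of reach is approached as far as the arm can. A call with a gripper value outside its range is refused whole. The fingers move at their own pace and stop on an object; the grip force is fixed at half the most. Time passes only in rows, so rows that repeat a pose let the fingers close. It gives the time, the measured TCP pose, the force, the opening and the grip force at its end, in the units of the state.
- env.get_state(): the state, without advancing time (a new reading comes with each control period).
- env.snapshot(name): name is "side" or "top" or "wrist"; returns the picture (384x512x3 uint8, red, green, blue); there is no depth.
- env.camera_info(name): a dict with "camera_matrix" (3x3 intrinsics, pixels), "k1" (the pictures are not rectified: a ray, as slopes to the right and down, at radius r is drawn at 1 + k1 r^2 times it, then the intrinsics apply), "rvec" (rotation vector, rad) and "tvec" (3), from world to camera coordinates, as OpenCV has them; the wrist camera has in their place "mount" (4x4, takes a point from camera to tool coordinates, whose origin is the TCP and whose axes are the flange's). Camera axes: x right, y down, z forward; pixel columns grow to the right and rows downward; lengths in mm; the calibration is good to about 2 mm. A picture is of the moment at which its call begins: read the wrist's pose just before it. camera_info takes no time and is no camera call.
- env.job_done(): hands the job in; it is judged then, once.
The state is a dict: "time": time; "joint_pos": joint angles; "joint_velocities": joint speeds; "joint_torque": joint torques, N m; "eef_pos": TCP position; "tool_rot": TCP orientation; "contact_force": force on the tool from outside, world axes, zero at the start; "torque": the same for the moment, N m; "opening": finger opening in mm; "gripper_force": force on a finger pad.
Only numpy, scipy, OpenCV 4.12 (cv2) and the standard library are available. Lean on these libraries where they do the work, as an engineer would, in place of code of your own. Each camera call takes 0.05 s, during which the arm holds its last target. There are 200 camera calls.

TASK

Take the smaller of the two spring clips out of the caddy and press it from above, jaws down, onto the drive shaft until it snaps fully home in the shaft's groove, then let go of it. Where exactly the groove lies along the shaft has to be felt for, and the shaft's bearing is delicate: never load it with more than 40 N through the clip. Leave the larger clip and the other things on the bench where they are.

Things in the scene. Friction and masses are not known exactly. Their poses are not given: they have to be found in the camera images.
- clip: the smaller steel spring clip, 29 mm wide (y), 6 mm thick (x), 61 mm tall, jaws down and grip tab up. Origin: centre of its bore; x through the thickness, z up along the tab. The crown, 9 to 16 mm above the origin, bridges two spring-hinged jaws. At the start it stands upright in one of the caddy's pockets, its tab free above
- tab (a point): middle of the clip's grip tab, 38 mm above the clip's origin: a flat steel block 10 mm thick (clip's x), 18 mm wide (clip's y), from 16 to 50 mm above the clip's origin
- mouth (a point): centre of the clip's 12 mm wide mouth, 7.6 mm below its origin, between two round lips of 3 mm radius; jaws end 11 mm below the origin. Pressed over an 18 mm groove the lips give way under 5 to 20 N and snap shut below it; the origin then lies on the shaft's axis and the clip holds itself. The jaws cannot open far enough to pass the full 26 mm shaft
- big_clip: larger rigid steel clip of the same form, 44 mm wide, 6 mm thick, its top 57 mm above its origin (bore centre); too big for the groove. Stands in the caddy's other pocket and stays there
- caddy: black plastic caddy fixed to the bench, 44 x 136 mm, 20 mm high, origin at the centre of its underside. Two pockets 8 mm (x) by 50 mm (y), 14 mm deep, centred 38 mm either side of the origin along y; clips stand in them with their thickness along the caddy's x
- drive: white focus-drive unit fixed to the bench: housing 70 x 76 mm, 84 mm high, black motor behind. Origin on the bench below the centre of the housing's front face; x points out of that face along the level steel shaft, whose axis is 70 mm above the bench. Shaft diameter 26 mm, ending 47 mm beyond its groove's centre; a black 32 mm roller on it begins 9 mm behind the groove's centre
- mid (a point): point on the shaft's axis 58 mm in front of the housing face; axes as drive. The groove, 8 mm wide, 18 mm in diameter, is centred anywhere from 20 mm behind to 20 mm beyond this point, a different place each time (not measured; the shaft stays put). A clip set on the full shaft stops with its origin about 21 mm above the axis, in the groove about 16 mm; fully home 0 mm
- objective: steel microscope objective standing upright, 33 mm diameter, 62 mm tall; bystander. Origin at its underside
- slide_box: white slide box 85 x 40 x 30 mm; bystander. Origin at its underside
- driver: screwdriver 160 mm long lying on the bench; bystander
Things that resemble listed ones, but are neither listed nor needed, are in the scene too. Leave any green or yellow look-alike of the clip alone.

How it is judged (in metres and radians):
On the way, in this order (a step that is already met when the one before it is completed fails the run):
1. the smaller clip is lifted clear of the caddy (height (world z) of clip above 0.06 m), for 0.1 s.
2. the clip has snapped into the groove (x of clip in the frame of mid between -0.023 and 0.023 m and y of clip in the frame of mid between -0.003 and 0.003 m and z of clip in the frame of mid between -0.003 and 0.003 m and angle between the x axis of clip and the x axis of drive, either way round below 0.15 rad), for 0.2 s.
At the end, for the whole second after the job is handed in: The smaller clip is at rest and released in the shaft's groove: origin within 3 mm of the shaft axis sideways and in height and within 23 mm of site mid along the shaft, thickness along the shaft to 0.15 rad; the larger clip within 15 mm of its start (all of step 2 and linear speed of clip below 0.02 m/s and distance of big_clip from where it was at the start of the episode below 0.015 m); the robot touches nothing.
It fails at once if the clip pressed on the shaft or drive unit with more than 40 N (contact force between clip and drive above 40 N).
It fails at once if the larger clip moved more than 15 mm (distance of big_clip from where it was at the start of the episode above 0.015 m).
It fails at once if the objective moved more than 20 mm (distance of objective from where it was at the start of the episode above 0.02 m).
It fails at once if the slide box moved more than 20 mm (distance of slide_box from where it was at the start of the episode above 0.02 m).
It fails at once if the screwdriver moved more than 20 mm (distance of driver from where it was at the start of the episode above 0.02 m).
It also fails if it takes over 72 s, if anything falls off the work surface, if the arm or the gripper's body presses on something with over 40 N, if the wrist force passes 120 N, or if a joint passes its speed limit or range.

## Working session

There is one attempt and no reset: what is moved stays moved. The work goes in short steps, Python scripts to look and compute and a shell command to move; the robot and the scene stay as the last step left them, time stands still between calls to the robot, and variables do not carry over. Pictures are saved under pics/ and viewed, at most 10 in all, crops included, and the job is handed in when it is done.

```bash
mkdir -p pics; ls
python3 - <<'E'
from workcell import env
import cv2
for n in("top","side"):
    cv2.imwrite(f"pics/{n}0.png",env.snapshot(n)[:,:,::-1])
    print(n,env.camera_info(n))
print(env.camera_info("wrist"));print(env.get_state())
E
```

```text
pics
top {'camera_matrix': array([[347.32195445,   0.        , 256.20860602],
       [  0.        , 347.32195445, 193.59180679],
       [  0.        ,   0.        ,   1.        ]]), 'k1': -0.03124817443697678, 'rvec': array([ 2.13004241, -2.15333036,  0.1218173 ]), 'tvec': array([-25.90179272, 564.32802087, 721.38033176])}
side {'camera_matrix': array([[382.72618632,   0.        , 247.73419199],
       [  0.        , 382.72618632, 188.42469687],
       [  0.        ,   0.        ,   1.        ]]), 'k1': -0.01838941473804865, 'rvec': array([ 2.33269911, -0.24822391,  0.08404638]), 'tvec': array([-559.18357589,  119.31484329,  981.53592382])}
{'camera_matrix': array([[272.59944359,   0.        , 253.76171544],
       [  0.        , 272.59944359, 192.00939359],
       [  0.        ,   0.        ,   1.        ]]), 'k1': 0.005993717797524602, 'mount': array([[ 8.76171079e-04, -9.64666820e-01, -2.63471364e-01,
         6.61220713e+01],
       [ 9.99999591e-01,  9.04392231e-04,  1.41705844e-05,
         4.06957766e-01],
       [ 2.24611562e-04, -2.63471268e-01,  9.64667217e-01,
        -1.31118806e+02],
       [ 0.00000000e+00,  0.00000000e+00,  0.00000000e+00,
         1.00000000e+00]])}
{'time': 0.1, 'joint_pos': array([-1.52250097e+00,  5.28349831e-01,  1.43379874e+00, -4.50629613e-06,
        1.18139974e+00, -1.78494038e-01]), 'joint_velocities': array([ 0.00072044, -0.00357592, -0.00125346,  0.0027488 , -0.0004919 ,
       -0.00048111]), 'joint_torque': array([ 6.36422158e-06, -4.43304384e+01, -1.78587055e+01, -1.63128616e-04,
        3.91778580e-03, -2.34244901e-06]), 'eef_pos': array([ 140.53150134, -608.34524467,  241.43799908]), 'tool_rot': array([-3.13966733e+00, -3.43121787e-04,  2.26790784e-01]), 'contact_force': array([ 0.80871246,  0.4100391 , -0.70235478]), 'torque': array([-0.01023479, -0.01857591, -0.04345989]), 'gripper_force': 0.0, 'opening': 85.33371103354746}
```

View pics/top0.png

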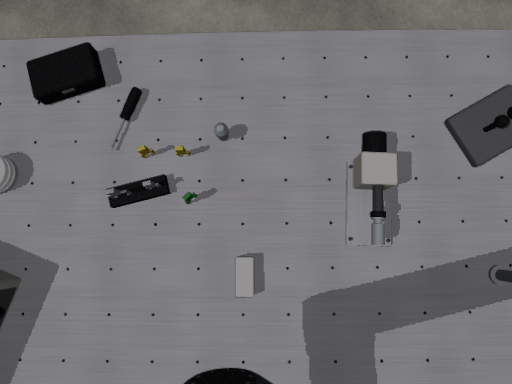

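View pics/side0.png

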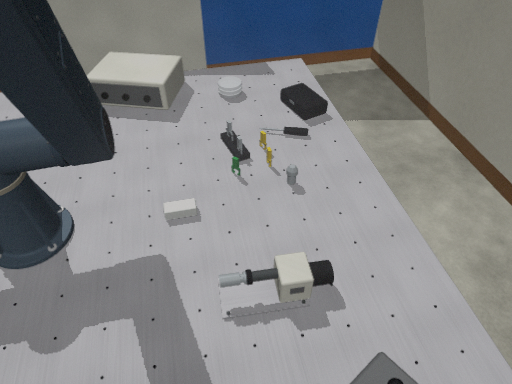

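Top: the caddy is at (139,191) with two steel clips, at about (120,193) and (150,185). The drive is at (375,170) with its shaft pointing down to (378,245) and the roller at (378,214). The yellow (145,151), (181,151) and green (190,197) look-alikes stay put. I'll enlarge both areas.

```bash
cat > h.py <<'E'
import numpy as np, cv2
from workcell import env
from scipy.spatial.transform import Rotation as Ro
def cam(n,pose=None):
    c=env.camera_info(n);K=np.array(c["camera_matrix"])
    if n=="wrist":
        p,r=pose; T=np.eye(4);T[:3,:3]=Ro.from_euler("xyz",r).as_matrix();T[:3,3]=p
        W=np.linalg.inv(T@np.array(c["mount"]));R,t=W[:3,:3],W[:3,3]
    else: R=cv2.Rodrigues(c["rvec"])[0];t=np.array(c["tvec"])
    return K,np.array([c["k1"],0,0,0.]),R,t
def plane(c,uv,z):
    K,d,R,t=c; n=cv2.undistortPoints(np.array(uv,float).reshape(-1,1,2),K,d).reshape(-1,2)
    r=np.c_[n,np.ones(len(n))]@R; o=-R.T@t
    return o+r*((np.broadcast_to(z,len(n))-o[2])/r[:,2])[:,None]
def proj(c,P):
    K,d,R,t=c; return cv2.projectPoints(np.array(P,float).reshape(-1,3),cv2.Rodrigues(R)[0],t,K,d)[0].reshape(-1,2)
E
python3 - <<'E'
from h import *
a=cv2.imread("pics/top0.png");b=cv2.imread("pics/side0.png")
f=lambda i,x,y,w,h,s:cv2.resize(i[y:y+h,x:x+w],None,fx=s,fy=s,interpolation=cv2.INTER_CUBIC)
# 2x2: top caddy, side caddy / top drive, side drive
o=np.vstack([np.hstack([f(a,100,165,80,60,5),f(b,205,105,80,60,5)]),np.hstack([f(a,335,150,100,100,3)[:, :300],f(b,210,245,133,100,3)[:,:399],np.zeros((300,101,3),np.uint8)])[:300,:800]])
cv2.imwrite("pics/crop0.png",o)
c=cam("top")
print(plane(c,[(139,191),(120,193),(150,185),(378,245),(375,155),(221,131)],[20,40,40,70,84,62]).round())
E
```

```text
[[ 576.  234.   20.]
 [ 569.  269.   40.]
 [ 586.  202.   40.]
 [ 450. -281.   70.]
 [ 636. -280.   84.]
 [ 699.   43.   62.]]
```

View pics/crop0.png

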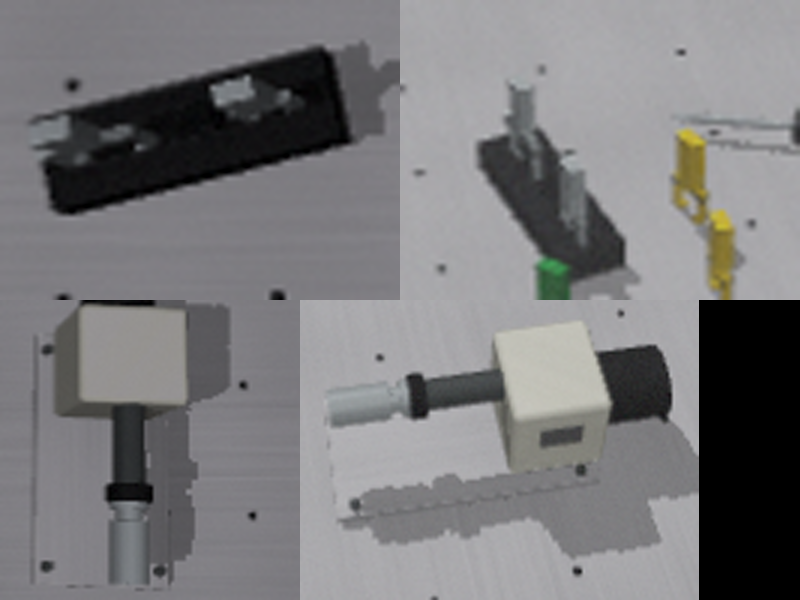

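Next I'll move over the drive with the tool closing along world x and look from close by.

```bash
python3 -m handwheel '[[[-1,36,31,4,1.35],[-1,36,31,4,1.35],[-1,36,31,4,1.35],[-1,36,31,4,1.35],[-1,36,31,4,1.35],[-1,36,31,4,1.35],[-1,36,31,4,1.35],[-1,36,31,4,1.35],[-1,36,31,4,1.35],[-1,36,31,4,1.35],[-1,36,31,4,1.35],[-1,36,31,4,1.35]]]'
python3 - <<'E'
from h import *
s=env.get_state();print(s["eef_pos"],s["tool_rot"],s["joint_pos"])
im=env.snapshot("wrist");np.savez("w1",p=s["eef_pos"],r=s["tool_rot"])
cv2.imwrite("pics/w1.png",im[:,:,::-1])
E
```

```text
time: 1.3
eef_pos: [500.4, -298.4, 281.8]
tool_rot: [-3.14, -0.0, 1.578]
contact_force: [0.5, 0.2, -0.0]
opening: 84.9
gripper_force: 0.0
[ 500.42521408 -298.43237125  281.82700675] [-3.14027227e+00 -1.97865855e-04  1.57840319e+00] [-7.29045805e-01  4.27393389e-01  1.49427518e+00 -7.88210037e-04
  1.22103515e+00 -7.36382287e-01]
```

View pics/w1.png

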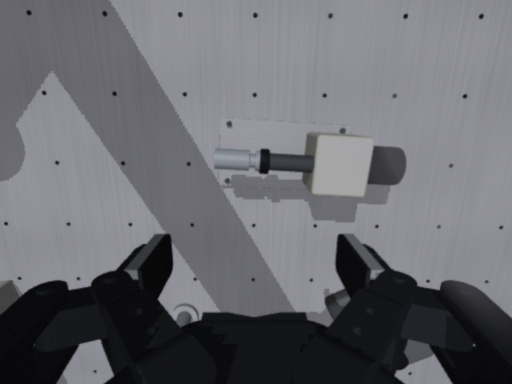

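The drive is in view: shaft tip at (215,159), groove at (255,160), roller at (264,160), and housing top from (311,133) to (373,195). I'll measure the edges.

Run:
```python
from h import *
d=np.load("w1.npz");c=cam("wrist",(d["p"],d["r"]))
im=cv2.cvtColor(cv2.imread("pics/w1.png"),cv2.COLOR_BGR2GRAY).astype(int)
print("row159 cols205-320",im[158:161,205:320].mean(0).astype(int).tolist())
for x in (222,230,240,280,290,300): print(x,im[142:178,x].tolist())
```

```text
row159 cols205-320 [142, 146, 146, 147, 147, 149, 147, 145, 145, 146, 146, 146, 147, 147, 148, 148, 147, 148, 149, 149, 149, 149, 150, 150, 150, 150, 151, 151, 151, 151, 151, 152, 152, 152, 153, 152, 153, 152, 153, 153, 153, 153, 153, 151, 128, 142, 152, 153, 152, 151, 149, 151, 153, 151, 130, 78, 36, 29, 30, 29, 28, 27, 25, 24, 29, 56, 64, 65, 65, 65, 65, 65, 64, 64, 64, 64, 64, 64, 64, 63, 63, 63, 63, 63, 62, 61, 61, 61, 61, 61, 61, 61, 61, 60, 60, 60, 60, 59, 59, 59, 58, 58, 58, 58, 58, 57, 58, 58, 66, 97, 133, 153, 162, 165, 166]
222 [151, 151, 149, 149, 150, 148, 133, 117, 123, 129, 133, 139, 146, 154, 159, 157, 153, 149, 143, 139, 136, 132, 125, 115, 104, 93, 94, 126, 147, 150, 150, 150, 149, 150, 151, 150]
230 [151, 151, 151, 148, 150, 150, 137, 122, 120, 126, 131, 136, 142, 150, 156, 158, 155, 151, 145, 141, 137, 134, 128, 120, 110, 97, 89, 110, 139, 149, 150, 150, 150, 149, 148, 148]
240 [150, 151, 152, 150, 149, 150, 149, 134, 119, 123, 129, 134, 139, 144, 150, 154, 155, 154, 149, 143, 139, 136, 132, 125, 116, 104, 93, 94, 127, 148, 151, 149, 134, 114, 113, 113]
280 [151, 150, 149, 149, 150, 149, 147, 148, 148, 148, 146, 120, 68, 52, 54, 57, 62, 65, 66, 65, 63, 62, 59, 56, 54, 49, 42, 41, 67, 122, 148, 148, 149, 150, 149, 150]
290 [151, 151, 149, 147, 148, 148, 147, 145, 145, 146, 146, 134, 98, 57, 53, 55, 58, 63, 64, 66, 64, 63, 60, 59, 55, 51, 47, 41, 46, 95, 134, 146, 147, 148, 148, 148]
300 [148, 149, 149, 148, 147, 147, 147, 146, 143, 144, 146, 144, 118, 70, 52, 54, 57, 60, 64, 64, 65, 64, 62, 61, 57, 55, 49, 44, 40, 62, 117, 144, 146, 146, 146, 146]
```

```bash
python3 - <<'E'
from h import *
d=np.load("w1.npz");c=cam("wrist",(d["p"],d["r"]))
print("cam centre",(-c[2].T@c[3]).round())
T=[(222,148.3),(230,148.7),(240,149.3),(280,153.3),(290,154.2),(300,154.7)];B=[(222,168.8),(230,169.2),(240,169.9),(280,170.6),(290,171.2),(300,171.5)]
n=lambda q:np.c_[cv2.undistortPoints(np.array(q,float).reshape(-1,1,2),c[0],c[1]).reshape(-1,2),np.ones(len(q))]
u=lambda a:a/np.linalg.norm(a,axis=1)[:,None]
m=u(n(T))+u(n(B)); r=m@c[2]; o=-c[2].T@c[3]
P=o+r*((70-o[2])/r[:,2])[:,None]; print(P.round(1))
f=np.polyfit(P[:,0],P[:,1],1);print("y=",f,"angle",np.arctan(f[0]))
print("roller front,groove front,groove back?",plane(c,[(259.7,160.5),(249.5,160),(258.5,160.5),(214.5,159)],[86,83,83,70]).round(1))
print("housing top corners",plane(c,[(316,133),(373,137),(368,195),(311,191)],84).round(1))
E
python3 - <<'E'
import sys;sys.path.insert(0,'.')
from h import *
a=cv2.cvtColor(cv2.imread("pics/top0.png"),cv2.COLOR_BGR2GRAY).astype(int)
for y in (190,230,240): print(y,a[y,362:394].tolist())
E
```

```text
cam centre [ 500. -232.  413.]
[[ 459.6 -282.5   70. ]
 [ 469.6 -282.9   70. ]
 [ 482.3 -283.6   70. ]
 [ 532.9 -286.2   70. ]
 [ 545.6 -287.    70. ]
 [ 558.3 -287.4   70. ]]
y= [-5.09705162e-02 -2.59043375e+02] angle -0.05092644450211532
roller front,groove front,groove back? [[ 506.8 -282.1   86. ]
 [ 494.5 -282.    83. ]
 [ 505.4 -282.5   83. ]
 [ 450.1 -283.1   70. ]]
housing top corners [[ 572.8 -249.2   84. ]
 [ 640.5 -253.3   84. ]
 [ 643.1 -324.6   84. ]
 [ 571.5 -320.1   84. ]]
190 [124, 123, 121, 122, 123, 121, 120, 125, 122, 122, 80, 39, 35, 40, 46, 49, 47, 47, 45, 39, 32, 88, 88, 85, 88, 91, 89, 88, 100, 87, 85, 86]
230 [132, 129, 130, 131, 131, 131, 131, 129, 129, 97, 85, 95, 102, 112, 119, 123, 126, 125, 120, 114, 104, 88, 80, 92, 90, 90, 90, 91, 90, 81, 86, 86]
240 [131, 132, 131, 132, 128, 129, 131, 128, 128, 96, 84, 94, 103, 114, 122, 125, 128, 126, 119, 114, 104, 89, 82, 131, 51, 48, 48, 47, 85, 85, 90, 128]
```

The shaft direction is about -0.051 rad and y is about -284.4 at the groove. Three cues put the groove centre at x of 497, 497.8 and 498.5, which agree. Next, a close look at the caddy.

```bash
python3 -m handwheel '[[[-1,7.5,48,-3,0.22],[-1,7.5,48,-3,0.22],[-1,7.5,48,-3,0.22],[-1,7.5,48,-3,0.22],[-1,7.5,48,-3,0.22],[-1,7.5,48,-3,0.22],[-1,7.5,48,-3,0.22],[-1,7.5,48,-3,0.22],[-1,7.5,48,-3,0.22],[-1,7.5,48,-3,0.22],[-1,7.5,48,-3,0.22],[-1,7.5,48,-3,0.22]]]'
python3 - <<'E'
from h import *
s=env.get_state();print(s["eef_pos"],s["tool_rot"],s["joint_pos"])
im=env.snapshot("wrist");np.savez("w2",p=s["eef_pos"],r=s["tool_rot"])
cv2.imwrite("pics/w2f.png",im[:,:,::-1])
cv2.imwrite("pics/w2.png",cv2.resize(im[60:260,130:390,::-1],None,fx=3,fy=3,interpolation=cv2.INTER_CUBIC))
E
```

```text
time: 2.55
eef_pos: [575.4, 180.0, 251.8]
tool_rot: [-3.14, 0.001, 1.797]
contact_force: [-0.1, 0.5, 0.0]
opening: 85.4
gripper_force: 0.0
[575.36177444 180.01938405 251.75493721] [-3.14014280e+00  7.32735309e-04  1.79663252e+00] [ 1.18480645e-01  4.87634583e-01  1.47868765e+00 -9.57272395e-04
  1.17663357e+00 -1.06986785e-01]
```

View pics/w2.png

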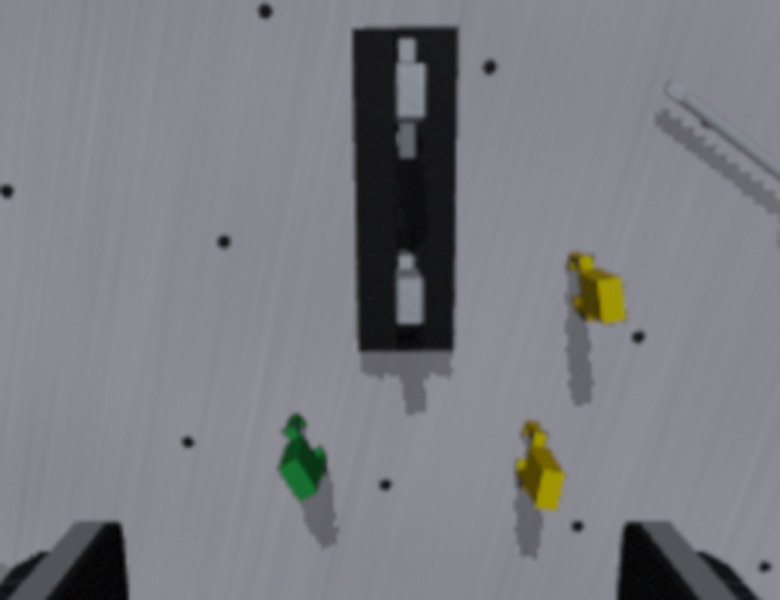

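Two steel candidates stand in the caddy. The upper one, at crop (410,95), has a crown spanning rows 38–158, about 40 px. The lower one, at crop (408,295), spans about 26 px. The ratio is 44:29, so the lower one, farther from the driver end, is the smaller clip. The green and yellow ones stand on the bench and are look-alikes. The crop confirms this.

Run:
```python
from h import *
d=np.load("w2.npz");c=cam("wrist",(d["p"],d["r"]))
k=lambda q:(np.array(q,float)+.5)/3-.5+[130,60]
P=plane(c,k([(397,271),(422,270),(423,324),(397,324)]),67);print(P.round(1),P.mean(0).round(1))
Q=plane(c,k([(353,29),(458,27),(453,350),(360,351)]),20);m=Q.mean(0)
v=Q[:2].mean(0)-Q[2:].mean(0);yaw=np.arctan2(v[1],v[0])-np.pi/2
print(Q.round(1),m.round(1),yaw,np.linalg.norm(v),"pocket small",(m-38*v/np.linalg.norm(v)).round(1))
# top view cross-check
t=cam("top");q=(np.array([(212,82),(248,76),(254,99),(219,107)],float)+.5)/5-.5+[100,165]
print("top",plane(t,q,67).mean(0).round(1))
```

```text
[[577.2 211.3  67. ]
 [586.4 213.8  67. ]
 [591.8 193.6  67. ]
 [581.9 191.3  67. ]] [584.3 202.5  67. ]
[[539.2 298.1  20. ]
 [580.9 308.4  20. ]
 [612.6 177.5  20. ]
 [571.7 167.5  20. ]] [576.1 237.9  20. ] 0.240928247289369 134.62127027496592 pocket small [585.2 201.   20. ]
top [586.2 201.6  67. ]
```

The clip is at (585, 201.7) with yaw 0.24, and both cameras agree. I'll go above it with the fingers half closed, then down.

```bash
python3 -m handwheel '[[[0,0.95,2.05,0,0.013],[0,0.95,2.05,0,0.013],[0,0.95,2.05,-5,0.013],[0,0.95,2.05,-10,0.013],[0,0.95,2.05,-12,0.013],[0,0.95,2.05,-14,0.013],[0,0.95,2.05,-14,0.013]]]'
python3 - <<'E'
from h import *
s=env.get_state();print(s["eef_pos"],s["tool_rot"],s["opening"])
im=env.snapshot("wrist")
cv2.imwrite("pics/w3.png",im[:,:,::-1])
E
```

```text
time: 3.3
eef_pos: [582.7, 198.8, 109.5]
tool_rot: [-3.134, -0.0, 1.807]
contact_force: [-1.0, -1.0, 0.1]
opening: 42.7
gripper_force: 0.0
[582.74897961 198.79419226 109.46180699] [-3.13411253e+00 -6.35807041e-05  1.80718342e+00] 42.66922732792378
```

View pics/w3.png

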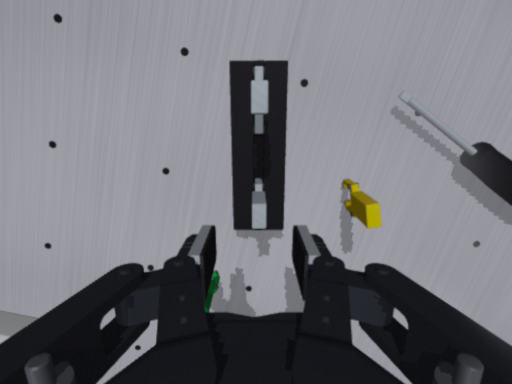

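The tab is centred between the fingers at (259,210). The green look-alike is near the left finger at (210,290), so I'll check clearances before descending.

Run:
```python
from h import *
s=env.get_state();c=cam("wrist",(s["eef_pos"],s["tool_rot"]));print(s["eef_pos"].round(1),s["tool_rot"].round(3))
R=Ro.from_euler("xyz",s["tool_rot"]).as_matrix()
T=lambda P:((P-s["eef_pos"])@R).round(1)
P=plane(c,[(253,193),(266,193),(267,227),(252,227)],67);print("tab",P.round(1),P.mean(0).round(1),"in tool",T(P.mean(0)))
d=np.load("w2.npz");c2=cam("wrist",(d["p"],d["r"]))
k=lambda q:(np.array(q,float)+.5)/3-.5+[130,60]
G=plane(c2,k([(281,465),(299,457),(320,490),(301,500)]),61)
Y=plane(c2,k([(582,272),(610,267),(624,315),(601,322)]),61);Y2=plane(c2,k([(522,475),(550,465),(562,505),(537,510)]),61)
t=np.array([585,201.7,61]);Z=Ro.from_euler("z",0.24).as_matrix()
for q in(G,Y,Y2):print(((q-t)@Z).round(0)[:,:2].tolist())
```

```text
[584.1 199.4 111.3] [-3.138  0.     1.807]
tab [[578.9 216.3  67. ]
 [587.3 218.3  67. ]
 [594.  194.9  67. ]
 [583.9 192.4  67. ]] [586.  205.5  67. ] in tool [ 5.5  3.5 44.2]
[[-54.0, -69.0], [-46.0, -66.0], [-38.0, -81.0], [-46.0, -85.0]]
[[67.0, 9.0], [78.0, 11.0], [85.0, -8.0], [76.0, -11.0]]
[[47.0, -75.0], [58.0, -71.0], [64.0, -89.0], [54.0, -91.0]]
```

```bash
python3 -m handwheel '[[[0,0.05,0.1,-2,0],[0,0.05,0.1,-4,0],[0,0.05,0.1,-6,0],[0,0.05,0.1,-6.1,0],[0,0.05,0.1,-6.1,0],[0,0.05,0.1,-6.1,0]]]'
python3 -m handwheel '[[[1,0,0,0,0],[1,0,0,0,0],[1,0,0,0,0],[1,0,0,0,0],[1,0,0,0,0],[1,0,0,0,0]]]'
```

```text
time: 3.95
eef_pos: [586.9, 202.4, 53.1]
tool_rot: [3.138, 0.0, 1.809]
contact_force: [-0.2, 0.2, -0.3]
opening: 42.8
gripper_force: 0.0
time: 4.55
eef_pos: [586.0, 202.6, 52.2]
tool_rot: [3.14, 0.0, 1.81]
contact_force: [-0.3, -1.8, 6.0]
opening: 8.9
gripper_force: 60.3
```

```bash
python3 -m handwheel '[[[1,0,0,2,0],[1,0,0,5,0],[1,0,0,10,0],[1,0,0,14,0],[1,0,0,15,0],[1,0,0,15,0]]]'
python3 -m handwheel '[[[1,-8.7,-48.6,0,-0.29],[1,-8.7,-48.6,0,-0.29],[1,-8.7,-48.6,0,-0.29],[1,-8.7,-48.6,0,-0.29],[1,-8.7,-48.6,0,-0.29],[1,-8.7,-48.6,0,-0.29],[1,-8.7,-48.6,0,-0.29],[1,-8.7,-48.6,0,-0.29],[1,-8.7,-48.6,0,-0.29],[1,-8.7,-48.6,0,-0.29],[1,-8.7,-48.6,0,-0.29],[1,-8.7,-48.6,0,-0.29]]]'
python3 -m handwheel '[[[1,0,0,-2,0],[1,0,0,-4,0],[1,0,0,-5,0],[1,0,0,-5,0],[1,0,0,-5,0]]]'
python3 - <<'E'
from h import *
s=env.get_state();print(s["eef_pos"],s["tool_rot"],s["opening"],s["contact_force"])
np.savez("w4",p=s["eef_pos"],r=s["tool_rot"])
a=env.snapshot("side")[:,:,::-1];w=env.snapshot("wrist")[:,:,::-1];t=env.snapshot("top")[:,:,::-1]
cv2.imwrite("pics/s4.png",a);cv2.imwrite("pics/w4f.png",w)
f=lambda i,x,y,w,h,s:cv2.resize(i[y:y+h,x:x+w],None,fx=s,fy=s,interpolation=cv2.INTER_CUBIC)
cv2.imwrite("pics/c4.png",np.hstack([f(a,200,200,100,100,4),f(w,200,140,100,100,4)]))
E
```

```text
time: 5.15
eef_pos: [586.5, 202.8, 203.1]
tool_rot: [3.138, 0.0, 1.81]
contact_force: [0.6, 0.0, -0.2]
opening: 8.9
gripper_force: 59.4
time: 6.35
eef_pos: [496.9, -283.4, 198.7]
tool_rot: [-3.138, -0.004, 1.517]
contact_force: [0.2, 0.5, -1.2]
opening: 9.0
gripper_force: 59.4
time: 6.85
eef_pos: [498.8, -282.5, 151.1]
tool_rot: [-3.141, -0.001, 1.521]
contact_force: [0.3, 0.6, -0.6]
opening: 8.7
gripper_force: 59.4
[ 498.75769816 -282.47486782  151.13446752] [-3.14093488e+00 -6.43137486e-04  1.52111207e+00] 8.656825053149362 [ 0.28412526  0.60295065 -0.55663553]
```

View pics/c4.png

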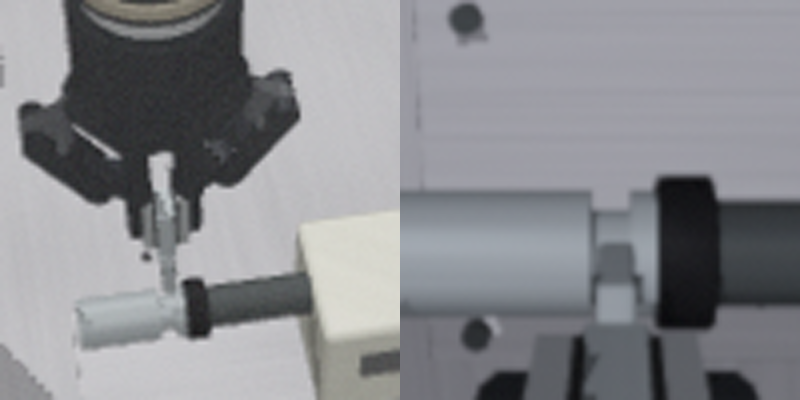

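The clip hangs upright in the grip with its jaws at wrist-crop (616,260), over the groove at (612,210) between columns 592 and 632. Next I'll measure the sideways offset against the shaft edges in this same picture.

Run:
```python
from h import *
d=np.load("w4.npz");c=cam("wrist",(d["p"],d["r"]));p=d["p"]
g=cv2.cvtColor(cv2.imread("pics/w4f.png"),cv2.COLOR_BGR2GRAY).astype(int)
for x in (210,240):print(x,g[182:226,x].tolist())
print("clip col254",g[188:228,254].tolist());print("row206",g[206,240:270].tolist());print("row215",g[215,240:270].tolist());print("row196",g[196,240:270].tolist())
def edge(x,a,b): # subpixel strongest gradient in rows a..b
    q=np.abs(np.gradient(g[a:b,x].astype(float)));i=q.argmax();w=slice(max(i-1,0),i+2);return a+(np.arange(len(q))[w]*q[w]).sum()/q[w].sum()
xs=range(205,246,4);T=[(x,edge(x,184,193)) for x in xs];B=[(x,edge(x,212,224)) for x in xs]
n=lambda q:np.c_[cv2.undistortPoints(np.array(q,float).reshape(-1,1,2),c[0],c[1]).reshape(-1,2),np.ones(len(q))]
u=lambda a:a/np.linalg.norm(a,axis=1)[:,None]
r=(u(n(T))+u(n(B)))@c[2];o=-c[2].T@c[3];P=o+r*((70-o[2])/r[:,2])[:,None]
f=np.polyfit(P[:,0],P[:,1],1);print("axis slope",f[0],"y@498.5",np.polyval(f,498.5),P[0],P[-1], "edges",T[0],B[0],T[-1],B[-1])
print("jaw/crown +y edge",plane(c,[(254,210.6)],p[2]-34.7+16)[0])
```

```text
210 [157, 158, 159, 159, 156, 135, 110, 115, 122, 128, 133, 137, 140, 143, 148, 154, 160, 164, 165, 166, 166, 163, 159, 157, 155, 153, 150, 148, 148, 146, 141, 135, 129, 121, 112, 101, 96, 106, 117, 118, 117, 117, 116, 115]
240 [158, 157, 158, 159, 155, 134, 110, 114, 121, 128, 133, 136, 139, 142, 147, 152, 156, 159, 161, 163, 163, 162, 160, 157, 155, 153, 151, 147, 146, 144, 139, 135, 129, 121, 111, 103, 96, 107, 116, 117, 116, 107, 96, 95]
clip col254 [158, 158, 158, 155, 135, 115, 122, 130, 136, 139, 144, 146, 130, 101, 97, 97, 97, 97, 98, 98, 97, 99, 105, 128, 148, 152, 153, 153, 153, 153, 153, 152, 136, 111, 101, 99, 100, 100, 100, 101]
row206 [155, 155, 156, 156, 156, 155, 153, 128, 112, 101, 98, 98, 98, 98, 98, 98, 97, 94, 112, 146, 156, 157, 157, 152, 101, 40, 27, 28, 29, 28]
row215 [121, 121, 122, 121, 121, 120, 119, 99, 82, 129, 149, 153, 154, 154, 153, 153, 151, 145, 122, 87, 90, 108, 113, 106, 65, 25, 18, 15, 19, 21]
row196 [147, 147, 147, 146, 146, 147, 143, 115, 96, 124, 134, 136, 136, 135, 136, 136, 136, 140, 144, 146, 147, 146, 146, 141, 92, 39, 29, 30, 29, 28]
axis slope -0.07765370598045374 y@498.5 -284.22048391741447 [ 458.7401422  -280.20951362   70.        ] [ 491.12237686 -284.6675066    70.        ] edges (205, np.float64(186.76666666666668)) (205, np.float64(216.0)) (245, np.float64(186.95555555555555)) (245, np.float64(222.60759493670886))
jaw/crown +y edge [ 499.28425759 -268.47384118  132.43446752]
```

Run:
```python
from h import *
d=np.load("w4.npz");c=cam("wrist",(d["p"],d["r"]));p=d["p"];s=env.get_state();print(s["eef_pos"])
n=lambda q:np.c_[cv2.undistortPoints(np.array(q,float).reshape(-1,1,2),c[0],c[1]).reshape(-1,2),np.ones(len(q))]
u=lambda a:a/np.linalg.norm(a,axis=1)[:,None]
r=(u(n([(210,187.1),(240,187)]))+u(n([(210,218.9),(240,218.9)])))@c[2];o=-c[2].T@c[3];P=o+r*((70-o[2])/r[:,2])[:,None];print(P)
print(plane(c,[(253.4,211),(253.4,200.5),(253.4,220.2)],p[2]+np.array([-18.7,-25.7,-18.7])).round(1))
```

```text
[ 499.20985297 -283.55919966  152.21883621]
[[ 462.68349891 -281.77386326   70.        ]
 [ 487.13618805 -282.91833964   70.        ]]
[[ 498.9 -268.7  132.4]
 [ 499.1 -264.5  125.4]
 [ 498.6 -274.4  132.4]]
```

Lateral alignment is good to about 1 mm. I'll correct it slightly and approach, then feel downward in small steps. I expect TCP z of about 121 in the groove and about 126 on the full shaft.

```bash
python3 -m handwheel '[[[1,-0.1,0.08,-1,0],[1,-0.1,0.08,-2,0],[1,-0.1,0.08,-2.3,0],[1,-0.1,0.08,-2.3,0],[1,-0.1,0.08,-2.3,0],[1,-0.1,0.08,-2.3,0]]]'
python3 -m handwheel '[[[1,0,0,-0.1,0],[1,0,0,-0.2,0],[1,0,0,-0.2,0]]]'
python3 -m handwheel '[[[1,0,0,-0.1,0],[1,0,0,-0.2,0],[1,0,0,-0.2,0]]]'
```

```text
time: 7.6
eef_pos: [497.7, -282.8, 128.4]
tool_rot: [3.141, 0.0, 1.52]
contact_force: [1.1, -0.4, -0.1]
opening: 8.4
gripper_force: 59.4
time: 7.9
eef_pos: [497.5, -282.6, 126.3]
tool_rot: [-3.142, -0.0, 1.52]
contact_force: [-0.6, 0.4, -0.2]
opening: 8.9
gripper_force: 59.4
time: 8.2
eef_pos: [497.5, -282.6, 124.1]
tool_rot: [-3.141, -0.0, 1.52]
contact_force: [0.9, 0.3, -0.8]
opening: 8.9
gripper_force: 59.4
```

Already below the full-shaft level with no force, so it is entering the groove. Continuing gently.

```bash
for i in 1 2; do python3 -m handwheel '[[[1,0,0,-0.1,0],[1,0,0,-0.1,0]]]'; done; python3 -m handwheel '[[[1,0,0,-0.1,0],[1,0,0,-0.1,0]]]' ; python3 -m handwheel '[[[1,0,0,-0.05,0],[1,0,0,-0.05,0]]]'
```

```text
time: 8.4
eef_pos: [497.5, -282.6, 123.2]
tool_rot: [-3.141, -0.0, 1.52]
contact_force: [-1.1, -0.3, -0.5]
opening: 8.8
gripper_force: 59.4
time: 8.6
eef_pos: [497.5, -282.6, 122.2]
tool_rot: [-3.141, -0.0, 1.52]
contact_force: [0.1, -0.3, -0.3]
opening: 9.2
gripper_force: 59.4
time: 8.8
eef_pos: [497.7, -282.8, 121.4]
tool_rot: [3.141, 0.0, 1.52]
contact_force: [0.8, -0.8, 0.4]
opening: 8.8
gripper_force: 59.6
time: 9.0
eef_pos: [497.8, -282.9, 121.2]
tool_rot: [3.141, 0.0, 1.52]
contact_force: [0.0, -0.7, 2.8]
opening: 8.8
gripper_force: 60.0
```

Contact is at 121.3, which is the groove level of about 16 mm. Pressing on in small steps.

```bash
python3 -m handwheel '[[[1,0,0,-0.1,0],[1,0,0,-0.1,0]]]'; python3 -m handwheel '[[[1,0,0,-0.1,0],[1,0,0,-0.1,0]]]'; python3 -m handwheel '[[[1,0,0,-0.1,0],[1,0,0,-0.1,0]]]'
```

```text
time: 9.2
eef_pos: [498.2, -283.0, 120.6]
tool_rot: [3.14, 0.001, 1.52]
contact_force: [0.6, 0.1, 6.0]
opening: 8.7
gripper_force: 60.4
time: 9.4
eef_pos: [498.5, -283.1, 119.8]
tool_rot: [3.139, 0.001, 1.52]
contact_force: [0.3, 0.1, 5.5]
opening: 8.7
gripper_force: 60.4
time: 9.6
eef_pos: [498.6, -283.2, 118.9]
tool_rot: [3.139, 0.001, 1.52]
contact_force: [0.1, 0.8, 6.3]
opening: 8.7
gripper_force: 60.4
```

```bash
python3 -m handwheel '[[[1,0,0,-0.1,0],[1,0,0,-0.2,0],[1,0,0,-0.2,0]]]'; python3 -m handwheel '[[[1,0,0,-0.1,0],[1,0,0,-0.2,0],[1,0,0,-0.2,0]]]'; python3 -m handwheel '[[[1,0,0,-0.1,0],[1,0,0,-0.2,0],[1,0,0,-0.2,0]]]'
```

```text
time: 9.9
eef_pos: [498.6, -283.1, 116.7]
tool_rot: [3.139, 0.001, 1.52]
contact_force: [1.0, -0.2, 4.6]
opening: 8.9
gripper_force: 60.2
time: 10.2
eef_pos: [497.9, -282.9, 113.8]
tool_rot: [3.141, 0.001, 1.52]
contact_force: [1.0, -0.4, 1.4]
opening: 8.7
gripper_force: 59.7
time: 10.5
eef_pos: [497.1, -282.5, 110.9]
tool_rot: [-3.14, -0.001, 1.52]
contact_force: [1.1, -2.1, -3.3]
opening: 8.9
gripper_force: 59.0
```

It has snapped past the peak and is now pulling down. Home should be at TCP z of about 105.3.

```bash
python3 -m handwheel '[[[1,0,0,-0.1,0],[1,0,0,-0.2,0],[1,0,0,-0.3,0],[1,0,0,-0.3,0]]]'; python3 -m handwheel '[[[1,0,0,-0.1,0],[1,0,0,-0.2,0],[1,0,0,-0.2,0]]]'; python3 -m handwheel '[[[1,0,0,-0.05,0],[1,0,0,-0.1,0],[1,0,0,-0.1,0]]]'
```

```text
time: 10.9
eef_pos: [497.1, -282.4, 108.1]
tool_rot: [-3.141, -0.001, 1.52]
contact_force: [1.0, -1.5, -7.2]
opening: 9.0
gripper_force: 58.7
time: 11.2
eef_pos: [497.4, -282.5, 106.5]
tool_rot: [-3.141, -0.0, 1.52]
contact_force: [0.7, -1.7, -6.5]
opening: 9.0
gripper_force: 58.8
time: 11.5
eef_pos: [497.6, -282.6, 105.9]
tool_rot: [3.142, -0.0, 1.52]
contact_force: [-0.0, -0.4, -3.9]
opening: 8.7
gripper_force: 58.9
```

```bash
python3 -m handwheel '[[[1,0,0,-0.05,0],[1,0,0,-0.05,0],[1,0,0,-0.05,0]]]'; python3 -m handwheel '[[[1,0,0,-0.05,0],[1,0,0,-0.05,0],[1,0,0,-0.05,0]]]'; python3 -m handwheel '[[[1,0,0,-0.05,0],[1,0,0,-0.05,0],[1,0,0,-0.05,0]]]'
```

```text
time: 11.8
eef_pos: [497.7, -282.8, 105.5]
tool_rot: [3.141, 0.0, 1.52]
contact_force: [-0.1, 0.5, -2.1]
opening: 9.2
gripper_force: 59.3
time: 12.1
eef_pos: [497.8, -282.8, 105.4]
tool_rot: [3.141, 0.001, 1.52]
contact_force: [-0.2, -0.6, 3.9]
opening: 8.6
gripper_force: 60.0
time: 12.4
eef_pos: [497.8, -282.9, 105.3]
tool_rot: [3.141, 0.001, 1.52]
contact_force: [-2.2, 1.0, 6.4]
opening: 9.1
gripper_force: 60.5
```

Home: a hard stop at 105.3, as predicted. Releasing and retreating.

```bash
python3 -m handwheel '[[[0,0,0,0,0],[0,0,0,0,0],[0,0,0,0,0],[0,0,0,0,0]]]'; python3 -m handwheel '[[[0,0,0,2,0],[0,0,0,5,0],[0,0,0,10,0],[0,0,0,10,0],[0,0,0,10,0],[0,0,0,10,0]]]'
python3 - <<'E'
from h import *
s=env.get_state();c=cam("wrist",(s["eef_pos"],s["tool_rot"]))
a=env.snapshot("side")[:,:,::-1];w=env.snapshot("wrist")[:,:,::-1]
f=lambda i,x,y,w,h,s:cv2.resize(i[y:y+h,x:x+w],None,fx=s,fy=s,interpolation=cv2.INTER_CUBIC)
cv2.imwrite("pics/c5.png",np.hstack([f(a,200,220,100,100,4),f(w,200,110,100,100,4)]))
print("expected tab top px in w crop:",(proj(c,[[498,-283.4,120],[498,-283.4,70]])-[200,110])*4+[400,0])
print("side crop:",(proj(cam("side"),[[498,-283.4,120],[498,-283.4,70]])-[200,220])*4)
E
```

```text
time: 12.8
eef_pos: [497.5, -282.5, 104.0]
tool_rot: [-3.141, -0.0, 1.52]
contact_force: [-0.2, -0.2, -0.1]
opening: 42.7
gripper_force: 0.0
time: 13.4
eef_pos: [496.8, -282.0, 203.2]
tool_rot: [-3.14, -0.002, 1.52]
contact_force: [-0.5, -0.3, -0.5]
opening: 42.9
gripper_force: 0.0
expected tab top px in w crop: [[623.53898248 370.53520755]
 [622.4887283  310.74624759]]
side crop: [[159.71546039 173.97466807]
 [162.50829873 229.06634101]]
```

View pics/c5.png

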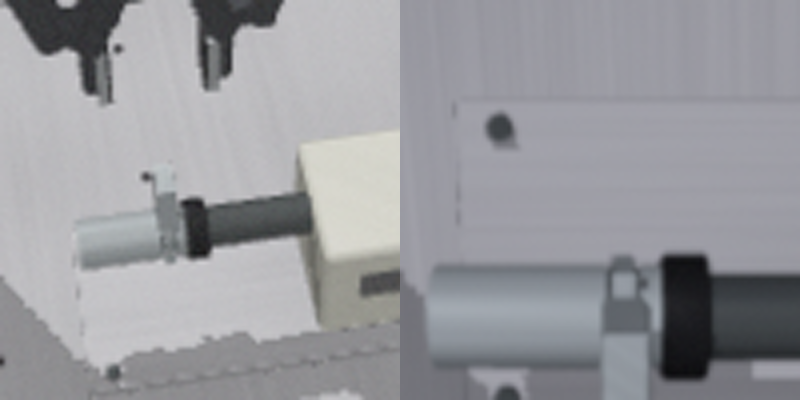

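The clip sits upright in the groove. Its tab top is at side-crop (162,172) against an expected (160,174), the gripper is clear and the caddy was not touched again. Handing in.

```bash
python3 -c "
from workcell import env
print(env.job_done())"
```

```text
the job is handed in; nothing more can be done
None
```

The smaller clip is snapped home in the shaft's groove and released, with wrist readings staying below 10 N while pressing, and the job is handed in; no verdict came back.

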